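Eject the cup carrier and trap it half-way

ROBOT

A 6-joint arm with a two-finger parallel gripper is mounted at the origin on the work surface. World frame = base frame: x ahead of the robot, y to its left, z up, the work surface at z = 0. Lengths are in mm, angles in rad, forces in N, time in s.
With the tool pointing down it reaches from about 300 to 825 mm from the base axis. Payload 5.4 kg.
Tool frame: the origin (TCP) lies midway between the tips of the shut fingers; the grasp point (between the pads) lies 19 mm behind it (robot.hold_point_z is the distance from the TCP to the grasp point, in mm); z points along the fingers, y is the direction in which the jaws open and shut (so a half turn about z gives the same grasp; the last joint's range is limited). The gripper opens to 92 mm and grips with 3 to 60 N. Pads are 20 mm wide; open, the fingers measure 128 mm over their backs; the gripper's body (75 mm by 189 mm) begins 69 mm behind the grasp point.
Start: joints at [-1.342, 0.158, 1.597, -0, 1.386, -0.21], TCP at [244.266, -520.519, 214.601] pointing down, gripper open.
Joint ranges: [-2.91, 2.91], [-0.94, 2.29], [0.18, 2.7], [-1.29, 4.43], [0.17, 2.64], [-3, 3]. Speed limits (rad/s): [2.57, 2.57, 3.14, 3.14, 3.14, 3.14].

INTERFACE

Orientations are given as a unit quaternion [x, y, z, w].
In Python, from station import robot, optics gives the robot as it stands. The module is installed in compiled form; this text tells all that it offers.
- The arm moves only by the shell command python3 -m creep 'ROWS' [FORCE]. ROWS is JSON, a list of rows, each a list of 5 numbers: the finger opening in mm, from 0 to 91.9, then the shift along the tool's x, y, z in units of 60 mm (1.0 is 60 mm), then the turn about the tool's z in units of 8 degrees (1.0 is 8 degrees). In form: [[hand, x, y, z, twist], ...]. A call has 1 to 8 rows; each row shifts and turns the pose as measured when the row begins, along the tool's axes as they then stand; what a row does not reach is not made up. A row lasts 1/8 s, in which the tool goes at most 62.5 mm and 10.7 degrees, less where a joint would pass 70% of its speed; a pose out of reach is approached as far as the arm can. A call is refused whole if a number of a shift passes 1 or a number of a turn 1, either way. A call with a gripper value outside its range is refused whole. The fingers move at their own pace and stop on an object; FORCE is the grip in N (left out, the last holds). Time passes only in rows, so rows that do not move let the fingers close. It gives the time, the measured TCP pose, the force and the opening at its end, in the units of the state.
- robot.get_state(): the state, without advancing time (a new reading comes with each control period).
- optics.get_image(name): name is "scene" or "top" or "wrist"; returns the picture (480x640x3 uint8, red, green, blue); there is no depth.
- optics.get_calibration(name): a dict with "vertical_fov" (degrees; the focal length in pixels is half the picture's height over the tangent of half this angle, whatever the lens; pixels are square), "cx", "cy" (the principal point, pixels), "position" and "orientation" of the camera in the world. Camera axes: x right, y up, looking along -z (the intrinsics and any distortion apply to the point x, -y, -z); pixel columns grow to the right and rows downward; lengths in mm; the calibration is good to about 2 mm. A picture is of the moment at which its call begins: read the wrist's pose just before it. get_calibration takes no time and is no camera call; for the wrist camera it gives the pose at the moment of the call.
- robot.close_job(): hands the job in, once; it reports no verdict.
The state is a dict: "t": time; "joints": joint angles; "dq": joint speeds; "joint_torque": joint torques, N m; "eef_pos": TCP position; "orientation": TCP orientation; "ft_force": force on the tool from outside, world axes, zero at the start; "ft_torque": the same for the moment, N m; "grip_width": finger opening in mm.
Only numpy, scipy, OpenCV 4.12 (cv2) and the standard library are available. Lean on these libraries where they do the work, as an engineer would, in place of code of your own. Each camera call takes 0.05 s, during which the arm holds its last target.

TASK

Press the seasoning dispenser's white eject paddle fully down with one finger and keep it down, and with the other finger stop the cup carrier by its upright front plate as it glides out, around the middle of its track and well before it runs into the end stop, so that the cup does not slam and spill. Finish while holding just so: paddle down under one finger, carrier trapped against the other. The cup stays in the carrier; pick nothing up and leave everything else where it stands.

Things in the scene. Friction and masses are not known exactly. Their poses are not given: they have to be found in the camera images.
- station: The seasoning dispenser, fixed: dark steel deck 300 x 150 mm, its top 30 mm above the counter. Origin on the counter, on the track's centre line, below the front face of the parked carrier. +x points along the track, the way the carrier slides out; z up; the paddle lies on the -y side. Deck spans x -170 to 130 mm, y -100 to 50 mm. Guide rails 3 mm high at y +-30 mm.
- hopper (a point): Top centre of the dosing tower (grey box with clear hopper and black cap) at the inner end of the track, 175 mm above the counter, at station x -125 mm. It spans station x -168 to -82 mm and is 85 mm wide; a short spout reaches to x -54 mm, 88 to 104 mm above the counter.
- end_stop (a point): Centre of the rubber end stop's top, at station x 103 mm: a bar across the track, 10 mm thick, 46 mm wide, 8 mm above the deck. Between the parked carrier and this stop the track is empty.
- paddle_top (a point): Centre of the top face of the white eject paddle, a flat plate 34 mm along the track by 40 mm across, at station x 52 mm, y -64 mm; its top is 18 mm above the deck (48 mm above the counter) when up, 10 mm above the deck when fully down. Axes as the station's.
- eject (a joint): Travel of the paddle in m: 0 up, 0.008 fully down. A spring pushes it back up with 2 N at the top and about 5 N when fully down. Beyond about 5 mm it releases the carrier.
- plate (a point): Point on the front face of the carrier's upright aluminium front plate, on the track's centre line, 20 mm above the deck. The plate is 46 mm wide, 6 mm thick and rises 36 mm above the deck; a finger standing on the track ahead of it stops it. 21 mm of free gap, across the track, between the carrier's side and the paddle's edge. Parked, its face is 52 mm short of the paddle's centre along the track.
- carrier (a joint): Travel of the carrier in m along station +x: 0 parked and latched, 0.095 at the end stop. Once the paddle has been pressed a damped spring of 5 N (3.5 N at the end) drives it out at about 20 to 25 mm/s, so that it would reach the end stop after some 4 s; it does not stop by itself.
- cup_seat (a point): Centre of the floor of the carrier's recess, 26.5 mm behind the front plate's face and 9 mm above the deck; the cup stands here, between lips 9 mm high.
- cup: Loose steel cup, 38 mm across the rim, 42 mm high, origin at the centre of its underside. It stands in the recess of the carrier and rides out with it; its rim is 81 mm above the counter.
- spare_cup: Bystander: another such steel cup, 38 mm across the rim, 42 mm high, origin at the centre of its underside; it stands on the deck on the paddle's side, about 90 mm behind the paddle (towards the tower).
- ramekin: Bystander: white bowl, 80 mm across, 42 mm high, on the counter beside the deck, on the side away from the paddle. Origin at the centre of its underside.
- jar: Bystander: glass jar with steel lid, 70 mm across, 65 mm high, on the counter beyond the deck on the paddle's side. Origin at the centre of its underside.
- sauce: Bystander: white bottle, 60 mm across, 190 mm high. Origin at the centre of its underside.
- oil: Bystander: amber bottle, 66 mm across, 210 mm high. Origin at the centre of its underside.
- tub: Bystander: clear open tub, 100 mm across, 90 mm high. Origin at the centre of its underside.
- spatula: Bystander: spatula lying on the counter along its own x axis.

How it is judged:
By the outcome, as a careful person would: the job done as asked, in the order asked, and still so for the second after the job is handed in, while the arm keeps its last pose, push and grip.
It also fails if it takes over 35 s, if anything falls off the work surface, if the arm or the gripper's body presses on something with over 40 N, if the wrist force passes 120 N, or if a joint passes its speed limit or range.

## Working session

There is one attempt and no reset: what is moved stays moved. The work goes in short steps, Python scripts to look and compute and a shell command to move; the robot and the scene stay as the last step left them, time stands still between calls to the robot, and variables do not carry over. Pictures are saved under pics/ and viewed, and the job is handed in when it is done.

```bash
mkdir -p pics
python3 - <<'E'
from station import robot, optics
import cv2
print(robot.get_state())
for n in ("scene","top","wrist"):
    c=optics.get_calibration(n);print(n,c)
    cv2.imwrite(f"pics/{n}0.png",optics.get_image(n)[:,:,::-1])
E
```

```text
{'t': 0.0, 'joints': array([-1.34210376e+00,  1.59062906e-01,  1.59822706e+00, -2.20491587e-05,
        1.38619454e+00, -2.10116602e-01]), 'dq': array([-0.00073745, -0.00080077,  0.00147622, -0.00157828, -0.0007168 ,
       -0.00047297]), 'joint_torque': array([-1.67819082e-03, -3.85562503e+01, -3.22108948e+01,  7.01019424e-02,
        3.77801608e-02, -1.34276356e-04]), 'eef_pos': array([ 244.1155704 , -519.91363642,  213.61373   ]), 'orientation': array([ 9.76026335e-01,  2.17650406e-01, -1.96204925e-05, -9.45784316e-04]), 'ft_force': array([-0.56346121,  0.37497617,  0.2479262 ]), 'ft_torque': array([0.02755738, 0.01628151, 0.00587526]), 'grip_width': 91.42251693224387}
scene {'vertical_fov': 53.1544308130789, 'cx': 316.3508142447599, 'cy': 229.66959646756607, 'position': array([1368.46166741,  165.7079557 ,  895.17849557]), 'orientation': array([0.25375418, 0.31676477, 0.71018164, 0.57524859])}
top {'vertical_fov': 49.297764029861256, 'cx': 325.28366542713616, 'cy': 236.45202987688864, 'position': array([ 237.33741609,   -7.03606065, 1447.70299507]), 'orientation': array([-0.06284353,  0.06841647,  0.71062299, -0.69741296])}
wrist {'vertical_fov': 68.828624363133, 'cx': 321.03930503559724, 'cy': 238.6858174059475, 'position': array([ 314.67799003, -487.63403476,  382.38150181]), 'orientation': array([-0.11764919,  0.07550652, -0.53104041,  0.83573531])}
```

View pics/scene0.png

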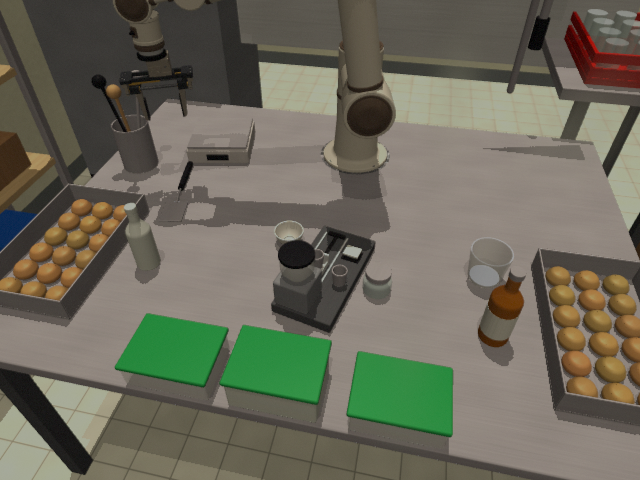

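View pics/top0.png

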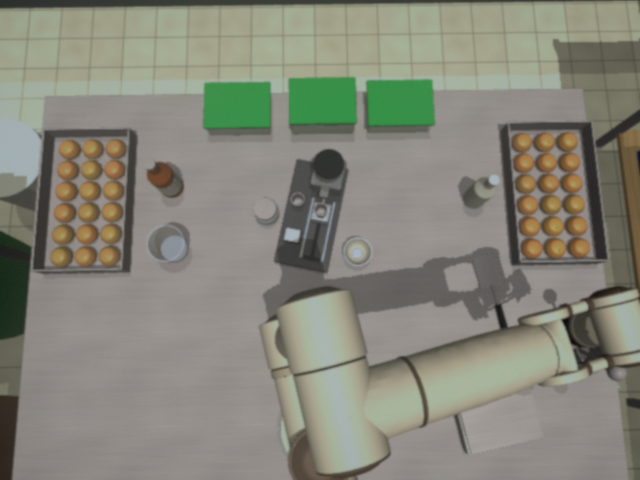

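View pics/wrist0.png

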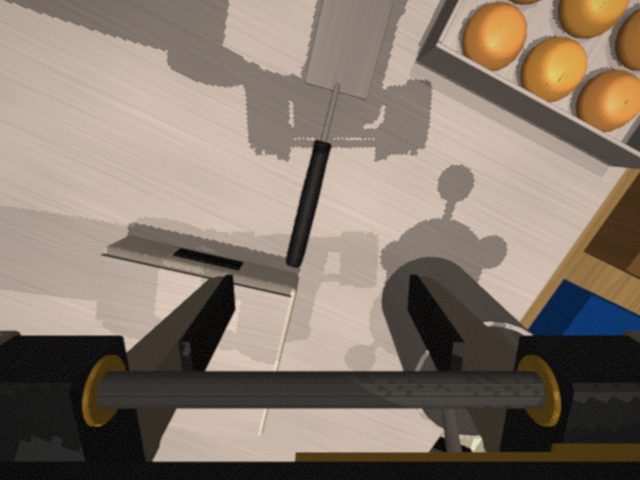

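```bash
cat > h.py <<'E'
import numpy as np, cv2
from scipy.spatial.transform import Rotation as R
from station import robot, optics
def ray(c,u,v):
    f=240/np.tan(np.radians(c["vertical_fov"]/2))
    d=np.array([(u-c["cx"])/f,-(v-c["cy"])/f,-1.0])
    return c["position"],R.from_quat(c["orientation"]).apply(d)
def onz(c,u,v,z):
    p,d=ray(c,u,v); return p+d*(z-p[2])/d[2]
def proj(c,P):
    f=240/np.tan(np.radians(c["vertical_fov"]/2))
    q=R.from_quat(c["orientation"]).inv().apply(np.array(P)-c["position"])
    return c["cx"]-f*q[0]/q[2], c["cy"]+f*q[1]/q[2]
E
python3 - <<'E'
import cv2
a=cv2.imread("pics/top0.png")[140:290,240:400]
cv2.imwrite("pics/topc.png",cv2.resize(a,None,fx=4,fy=4,interpolation=2))
a=cv2.imread("pics/scene0.png")[215:335,255:415]
cv2.imwrite("pics/scenec.png",cv2.resize(a,None,fx=5,fy=5,interpolation=2))
E
```

```text
(no output)
```

View pics/topc.png

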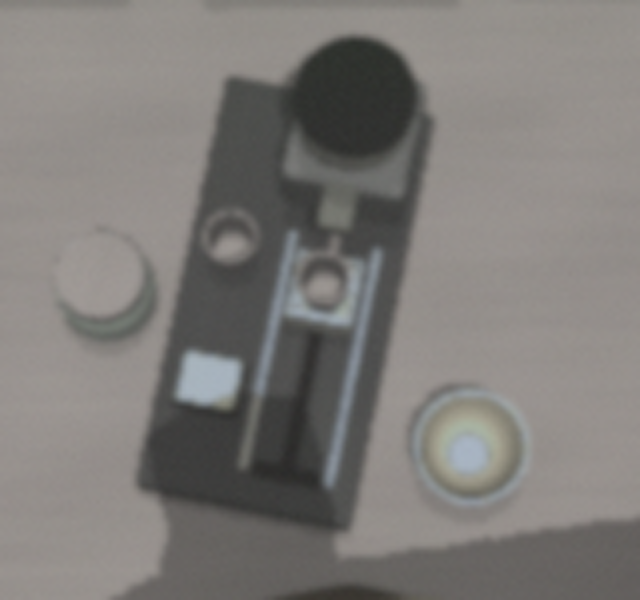

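View pics/scenec.png

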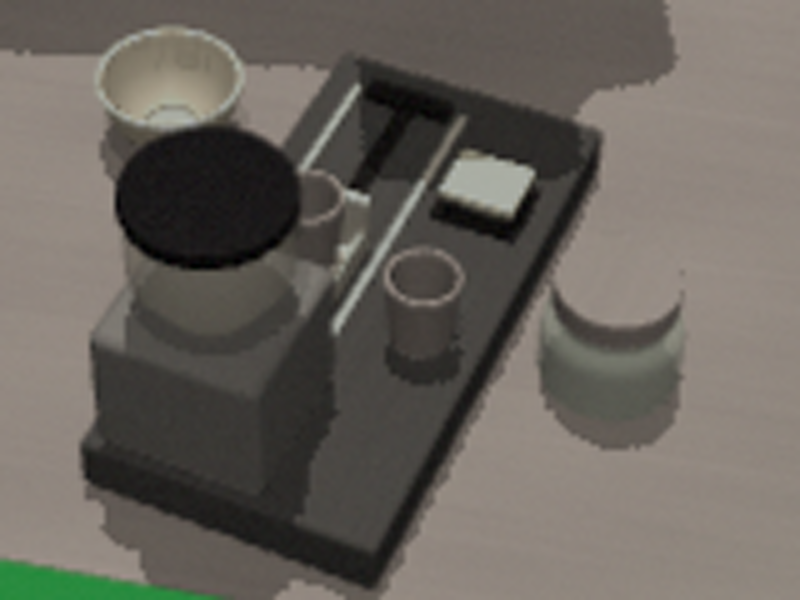

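Run:
```python
from h import *
c=optics.get_calibration("top")
g=lambda u,v,z:onz(c,240+(u+.5)/4-.5,140+(v+.5)/4-.5,z)
pts=[((228,77),30,(-170,-100)),((140,487),30,(130,-100)),((348,528),30,(130,50)),((209,380),48,(52,-64)),((250,468),33,(98,-30)),((330,487),33,(98,30))]
W=np.array([g(*p[0],p[1])[:2] for p in pts]);S=np.array([p[2] for p in pts],float)
print(W.round(1))
for sel in ([0,1,2],[0,1,2,3],):
    w=W[sel];s=S[sel];cw=w.mean(0);cs=s.mean(0)
    H=(s-cs).T@(w-cw);a=np.arctan2(H[0,1]-H[1,0],H[0,0]+H[1,1])
    r=np.array([[np.cos(a),-np.sin(a)],[np.sin(a),np.cos(a)]])
    t=cw-r@cs
    print("yaw",np.degrees(a),"o",t,"res",((W-t)@r-S).round(1).tolist())
c2=optics.get_calibration("scene")
q=lambda u,v,z:onz(c2,255+(u+.5)/5-.5,215+(v+.5)/5-.5,z)
for n,u,v,z,ss in (("paddle c",490,186,48,(52,-64)),("corner",598,132,30,(130,-100)),("c2",372,555,30,(-170,-100)),("c3",350,55,30,(130,50))):
    p=q(u,v,z)[:2];print(n,p.round(1),((p-t)@r).round(1),ss)
```

```text
[[729.2  56.1]
 [437.1 118.9]
 [406.3 -22.6]
 [507.2  70.2]
 [448.4  43.5]
 [434.3 -10.9]]
yaw 167.48948205414536 o [542.65665005  -4.53583206] res [[1.0, 0.4], [-0.2, 2.4], [-0.8, -2.8], [-1.2, -1.3], [4.5, 3.5], [6.4, -0.3]]
yaw 167.46374096748343 o [542.98726625  -4.2964132 ] res [[1.3, 0.6], [0.1, 2.8], [-0.6, -2.4], [-0.9, -1.0], [4.7, 3.9], [6.7, 0.0]]
paddle c [514.9  72.3] [ 44.1 -68.7] (52, -64)
corner [445.4 119.4] [122.1 -99.6] (130, -100)
c2 [735.5  55.1] [-175.1  -99.8] (-170, -100)
c3 [412.5 -19.7] [124.1  43.3] (130, 50)
```

Run:
```python
from h import *
s=robot.get_state();c=optics.get_calibration("wrist")
T=R.from_quat(s["orientation"]);C=R.from_quat(c["orientation"])
print("cam in tool",T.inv().apply(c["position"]-s["eef_pos"]).round(1))
M=(T.inv()*C).as_matrix();print(M.round(3))
print("tool axes",T.as_matrix().round(3))
# predicted camera at hover pose
yaw=np.radians(167.47);o=np.array([543,-4.3])
r=np.array([[np.cos(yaw),-np.sin(yaw)],[np.sin(yaw),np.cos(yaw)]])
g=o+r@np.array([57,-32])
print("goal",g,"delta tool",(T.inv().apply([*(g-s["eef_pos"][:2]),0])/60).round(3))
Tg=np.array([[np.cos(np.radians(-12.5)),np.sin(np.radians(-12.5)),0],[np.sin(np.radians(-12.5)),-np.cos(np.radians(-12.5)),0],[0,0,-1]])
for h in (214,260):
  P=np.array([*g,h]);cc=dict(c);cc["position"]=P+Tg@T.inv().apply(c["position"]-s["eef_pos"]);cc["orientation"]=R.from_matrix(Tg@M).as_quat()
  for sp in [(52,-64,48),(130,-100,30),(130,50,30),(-170,-100,30),(0,0,50),(103,0,38)]:
    print(h,sp,np.round(proj(cc,[*(o+r@np.array(sp[:2])),sp[2]])))
```

```text
cam in tool [  77.7    0.4 -168.6]
[[-0.     0.961  0.277]
 [ 1.     0.    -0.   ]
 [-0.     0.277 -0.961]]
tool axes [[ 0.905  0.425 -0.   ]
 [ 0.425 -0.905  0.001]
 [ 0.    -0.001 -1.   ]]
goal [494.30001958  39.30403545] delta tool [ 7.735 -6.669  0.011]
214 (52, -64, 48) [288. 215.]
214 (130, -100, 30) [258. 282.]
214 (130, 50, 30) [396. 282.]
214 (-170, -100, 30) [240. -46.]
214 (0, 0, 50) [355. 161.]
214 (103, 0, 38) [351. 261.]
260 (52, -64, 48) [292. 206.]
260 (130, -100, 30) [265. 267.]
260 (130, 50, 30) [388. 267.]
260 (-170, -100, 30) [251. -22.]
260 (0, 0, 50) [351. 158.]
260 (103, 0, 38) [348. 248.]
```

```bash
python3 -m creep '[[50,0.75,-0.65,0,0],[50,0.75,-0.65,0,0],[50,0.75,-0.65,0,0],[50,0.75,-0.65,0,0],[50,0.75,-0.65,0,0],[50,0.75,-0.65,0,0],[50,0.75,-0.65,0,0],[50,0.75,-0.65,0,0]]'
```

```text
t: 1.15
eef_pos: [441.4, -74.3, 212.8]
orientation: [0.977, 0.213, 0.001, -0.001]
ft_force: [1.1, -0.4, -0.1]
grip_width: 50.1
```

```bash
python3 -m creep '[[50,0,0,0,1],[50,0,0,0,1],[50,0,0,0,1],[50,0,0,0,1],[50,0,0,0,0.7],[50,0,0,0,0]]'
python3 - <<'E'
from h import *
s=robot.get_state();T=R.from_quat(s["orientation"]);m=T.as_matrix()
print(T.inv().apply([494.3-s["eef_pos"][0],39.3-s["eef_pos"][1],214-s["eef_pos"][2]])/60, np.degrees(np.arctan2(m[1,0],m[0,0])))
E
```

```text
t: 1.9
eef_pos: [441.3, -68.1, 211.1]
orientation: [0.993, -0.118, -0.001, -0.002]
ft_force: [0.1, -1.0, -0.9]
grip_width: 50.2
[ 0.44016969 -1.94678146 -0.04158361] -13.520394526887914
```

```bash
python3 -m creep '[[50,0.22,-0.95,0,0],[50,0.22,-0.95,0,-0.1],[50,0,0,0,0],[50,0,0,0,0]]'
python3 - <<'E'
from h import *
import pickle
s=robot.get_state();c=optics.get_calibration("wrist");im=optics.get_image("wrist")[:,:,::-1]
cv2.imwrite("pics/w1.png",im);pickle.dump((s,c),open("w1.pkl","wb"));print(s["eef_pos"])
E
```

```text
t: 2.4
eef_pos: [494.8, 38.0, 211.1]
orientation: [0.994, -0.109, -0.001, -0.002]
ft_force: [-0.3, 0.6, -0.1]
grip_width: 50.1
[494.79277331  37.97476271 211.06087266]
```

View pics/w1.png

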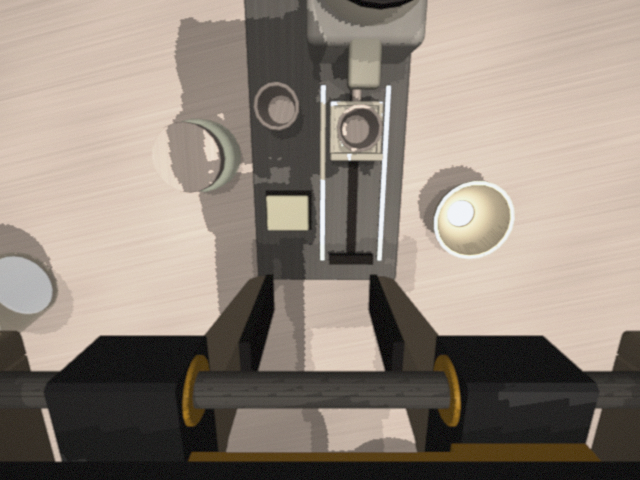

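Run:
```python
from h import *
import pickle
s,c=pickle.load(open("w1.pkl","rb"))
im=cv2.imread("pics/w1.png")
a=im[60:300,230:420];cv2.imwrite("pics/w1c.png",cv2.resize(a,None,fx=3,fy=2.5,interpolation=2))
roi=im[180:245,255:320];m=(roi.min(2)>120).astype(np.uint8)
n,l,st,ce=cv2.connectedComponentsWithStats(m);i=1+np.argmax(st[1:,4]);print(st[i],ce[i]+[255,180])
cnt=max(cv2.findContours((l==i).astype(np.uint8),0,2)[0],key=cv2.contourArea)
rc=cv2.minAreaRect(cnt);print(rc)
pc=onz(c,rc[0][0]+255,rc[0][1]+180,48);print("paddle",pc)
bx=[onz(c,u+255,v+180,48) for u,v in cv2.boxPoints(rc)]
print([np.linalg.norm(bx[i]-bx[i-1]).round(1) for i in range(4)])
k=[onz(c,*p,30)[:2] for p in ((258.5,279),(396,279))]
print("deck corners",k,np.linalg.norm(k[0]-k[1]),np.degrees(np.arctan2(*(k[0]-k[1])[::-1])))
for p in ((322.5,86),(322.5,261),(387.5,86),(380,261)): print("rail",p,onz(c,*p,33).round(1))
print("stop",onz(c,351,258,38))
```

```text
[  11   16   42   34 1381] [287.12961622 212.42939899]
((31.5, 32.5), (33.0, 41.0), 90.0)
paddle [509.94397544  68.5279531   48.        ]
[np.float64(32.5), np.float64(39.0), np.float64(32.5), np.float64(40.1)]
deck corners [array([442.32257511, 118.34313811]), array([410.59501111, -26.02811018])] 147.81642550842236 77.6054944425067
rail (322.5, 86) [614.5  10.   33. ]
rail (322.5, 261) [448.7  46.4  33. ]
rail (387.5, 86) [601.6 -48.   33. ]
rail (380, 261) [435.7 -12.5  33. ]
stop [447.32650199  16.63763023  38.        ]
```

View pics/w1c.png

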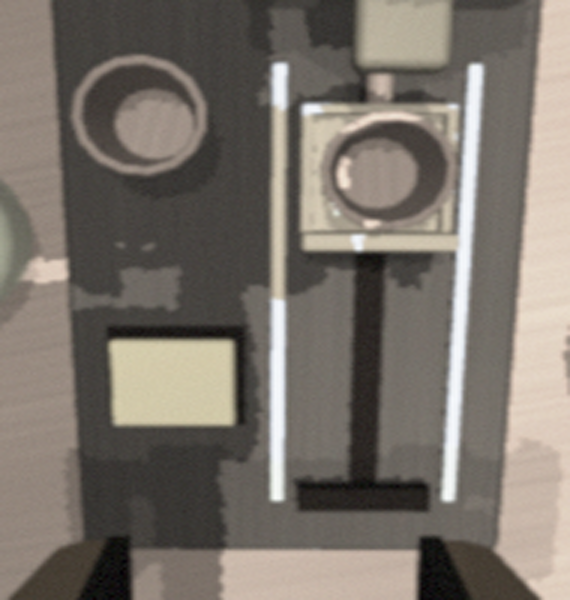

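The wrist view shows the paddle top at px (287,212), the end stop at (351,258), the rails and the empty track. Two features agree on a station origin of about (547,-5) with yaw 167.6°. I'm descending over it now.

```bash
python3 -m creep '[[50,0.05,-0.02,0.7,0],[50,0,0,0.7,0],[50,0,0,0.7,0],[50,0,0,0.3,0],[50,0,0,0,0],[50,0,0,0,0]]'
python3 - <<'E'
from h import *
import pickle
s=robot.get_state();c=optics.get_calibration("wrist");im=optics.get_image("wrist")[:,:,::-1]
cv2.imwrite("pics/w2.png",im);cv2.imwrite("pics/s2.png",cv2.resize(optics.get_image("scene")[195:335,225:415,::-1],None,fx=4,fy=4,interpolation=2));pickle.dump((s,c),open("w2.pkl","wb"));print(s["eef_pos"],s["ft_force"])
r=np.array([[-.9767,-.2147],[.2147,-.9767]]);print("tcp station",(s["eef_pos"][:2]-[547,-5.2])@r)
E
```

```text
t: 3.2
eef_pos: [498.0, 31.4, 65.7]
orientation: [0.994, -0.113, 0.001, -0.001]
ft_force: [-0.2, -0.7, 0.2]
grip_width: 50.1
[497.97045349  31.44872875  65.6587162 ] [-0.19801097 -0.71423865  0.17051423]
tcp station [ 55.75564013 -25.26816974]
```

View pics/w2.png

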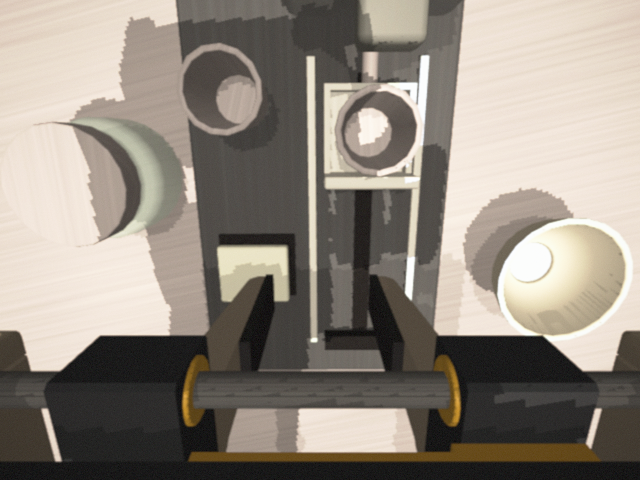

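View pics/s2.png

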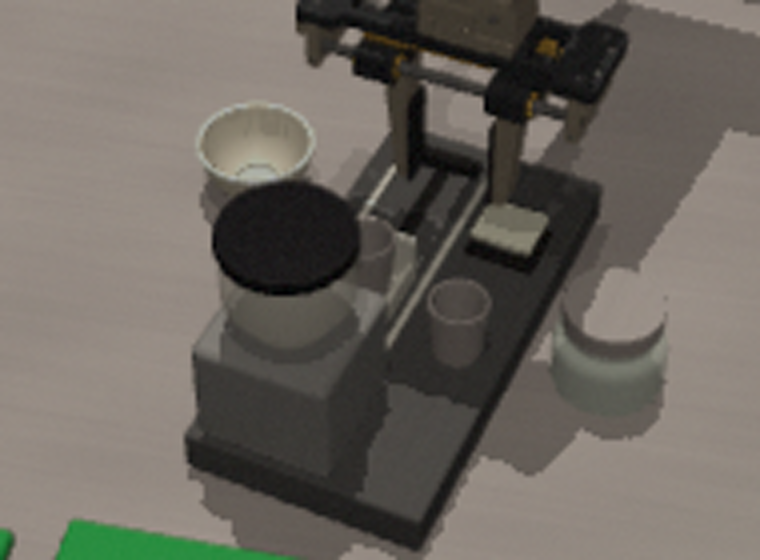

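Run:
```python
from h import *
import pickle
s,c=pickle.load(open("w2.pkl","rb"))
r=np.array([[-.9767,-.2147],[.2147,-.9767]]);o=[547,-5.2]
f=lambda u,v,z:((onz(c,u,v,z)[:2]-o)@r).round(1)
print("pad TL,BL,TR",f(218,245,48),f(218,301,48),f(288,245,48),"c",f(253,272.5,48),"plate edge L,R",f(325,189,66),f(419,188,66),"stop L",f(325,339,38), f(325,331,38),"rails far",f(310.5,57,33),f(424.5,57,33),"rail near",f(314,341,33))
m=R.from_quat(s["orientation"]).as_matrix();print(np.degrees(np.arctan2(m[1,0],m[0,0])))
```

```text
pad TL,BL,TR [ 34.5 -81.7] [ 68.6 -84.8] [ 34.8 -42.7] c [ 51.  -63.2] plate edge L,R [  1.4 -22. ] [ 1.4 23.1] stop L [100.6 -22.5] [ 94.8 -22.5] rails far [-62.8 -28.8] [-62.2  30.5] rail near [105.1 -29.7]
-12.9708946325391
```

The close-up puts the paddle centre at station (51,-63), against (52,-64) given, and the plate face at x≈1. The tool drifted 7 mm sideways, so I'm correcting that before pressing.

```bash
python3 -m creep '[[50,-0.02,-0.125,0,0.05],[50,0,0,0.1,0],[50,0,0,0.06,0],[50,0,0,0,0]]'
python3 - <<'E'
from h import *
s=robot.get_state();print(s["eef_pos"],s["ft_force"])
r=np.array([[-.9767,-.2147],[.2147,-.9767]]);print("tcp station",(s["eef_pos"][:2]-[547,-5.2])@r)
E
```

```text
t: 3.8
eef_pos: [500.3, 39.9, 57.6]
orientation: [0.993, -0.116, 0.003, -0.001]
ft_force: [0.7, 0.5, 0.0]
grip_width: 50.3
[500.2668289   39.85802924  57.55797779] [0.72060295 0.5260894  0.04513267]
tcp station [ 55.31824709 -33.97456533]
```

```bash
python3 -m creep '[[50,-0.03,0,0.12,-0.1],[50,0,0,0,0]]'
python3 - <<'E'
from h import *
s=robot.get_state();print(s["eef_pos"],s["ft_force"])
r=np.array([[-.9767,-.2147],[.2147,-.9767]]);print("tcp station",(s["eef_pos"][:2]-[547,-5.2])@r)
E
```

```text
t: 4.05
eef_pos: [498.2, 40.4, 49.6]
orientation: [0.994, -0.109, 0.003, -0.001]
ft_force: [0.2, 0.6, 0.1]
grip_width: 50.1
[498.21634135  40.35502664  49.61765291] [0.163293   0.62668099 0.11959886]
tcp station [ 57.42766362 -34.019743  ]
```

Now the press, about 10 mm to reach the paddle's stop.

```bash
python3 -m creep '[[50,0,0,0.1,0],[50,0,0,0.07,0],[50,0,0,0,0]]'
python3 - <<'E'
from h import *
s=robot.get_state();print(s["eef_pos"],s["ft_force"],s["ft_torque"])
r=np.array([[-.9767,-.2147],[.2147,-.9767]]);print("tcp station",(s["eef_pos"][:2]-[547,-5.2])@r)
cv2.imwrite("pics/w3.png",optics.get_image("wrist")[:,:,::-1])
E
```

```text
t: 4.42
eef_pos: [499.2, 40.2, 40.3]
orientation: [0.994, -0.109, 0.004, -0.001]
ft_force: [-2.1, 0.2, 5.3]
grip_width: 50.5
[499.20430835  40.17142283  40.26263994] [-2.11502023  0.23632279  5.25158628] [0.20764929 0.3488401  0.06250614]
tcp station [ 56.42329652 -34.05253368]
```

View pics/w3.png

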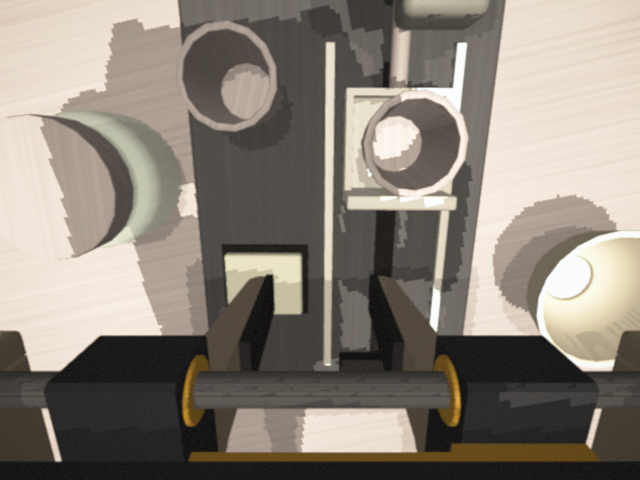

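```bash
python3 -m creep '[[50,0,0,0.04,0],[50,0,0,0.04,0],[50,0,0,0.04,0]]'
python3 - <<'E'
from h import *
s=robot.get_state();print(s["eef_pos"],s["ft_force"],s["ft_torque"])
r=np.array([[-.9767,-.2147],[.2147,-.9767]]);print("tcp station",(s["eef_pos"][:2]-[547,-5.2])@r)
cv2.imwrite("pics/w4.png",optics.get_image("wrist")[:,:,::-1])
E
```

```text
t: 4.85
eef_pos: [499.6, 40.1, 39.9]
orientation: [0.994, -0.107, 0.001, -0.001]
ft_force: [-11.4, -0.4, 26.1]
grip_width: 49.8
[499.5866971   40.14880938  39.91723379] [-11.43612762  -0.43389821  26.07496877] [0.6616389  2.07376963 0.34285438]
tcp station [ 56.04496232 -34.11254599]
```

View pics/w4.png

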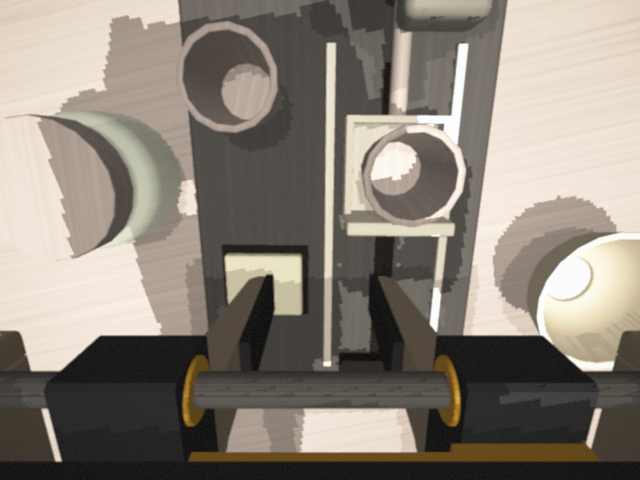

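Paddle is bottomed (z 39.9, 26 N) and the carrier is gliding. I'm easing the push and waiting for contact.

```bash
python3 -m creep '[[50,0,0,0.02,0],[50,0,0,0.02,0],[50,0,0,0.02,0],[50,0,0,0.02,0]]'
python3 - <<'E'
from h import *
s=robot.get_state();print(s["eef_pos"],s["ft_force"],s["ft_torque"])
r=np.array([[-.9767,-.2147],[.2147,-.9767]]);print("tcp station",(s["eef_pos"][:2]-[547,-5.2])@r)
cv2.imwrite("pics/w5.png",optics.get_image("wrist")[:,:,::-1])
E
```

```text
t: 5.4
eef_pos: [499.5, 40.2, 40.1]
orientation: [0.994, -0.106, -0.0, -0.001]
ft_force: [-6.9, -0.9, 14.5]
grip_width: 50.2
[499.49356607  40.15507872  40.14746703] [-6.85578982 -0.91321964 14.54539264] [0.42658769 1.12248694 0.18619764]
tcp station [ 56.13726942 -34.09867403]
```

View pics/w5.png

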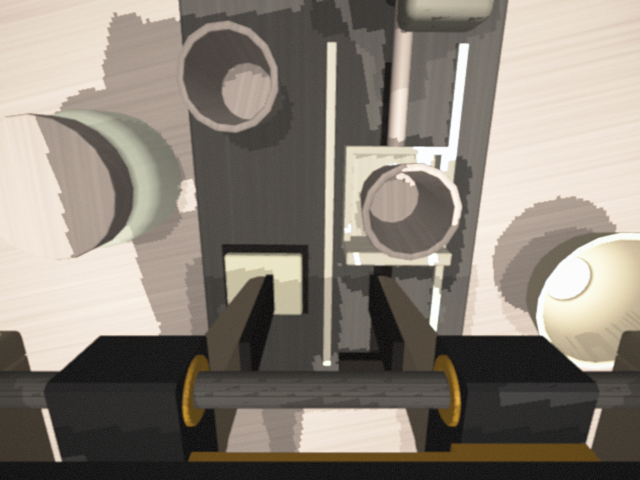

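```bash
python3 -m creep '[[50,0,0,0.02,0],[50,0,0,0.02,0],[50,0,0,0.02,0],[50,0,0,0.02,0],[50,0,0,0.02,0],[50,0,0,0.02,0],[50,0,0,0.02,0],[50,0,0,0.02,0]]'
python3 - <<'E'
from h import *
s=robot.get_state();print(s["eef_pos"],s["ft_force"],s["ft_torque"])
r=np.array([[-.9767,-.2147],[.2147,-.9767]]);print("tcp station",(s["eef_pos"][:2]-[547,-5.2])@r)
cv2.imwrite("pics/w6.png",optics.get_image("wrist")[:,:,::-1])
cv2.imwrite("pics/s6.png",cv2.resize(optics.get_image("scene")[195:335,225:415,::-1],None,fx=4,fy=4,interpolation=2))
E
```

```text
t: 6.45
eef_pos: [499.4, 40.1, 40.2]
orientation: [0.994, -0.105, -0.004, -0.001]
ft_force: [-7.4, -1.4, 13.7]
grip_width: 49.9
[499.44476333  40.14900274  40.22141198] [-7.41169904 -1.40674737 13.73697894] [ 0.35065173  1.03640653 -0.10702658]
tcp station [ 56.18363055 -34.08226166]
```

View pics/w6.png

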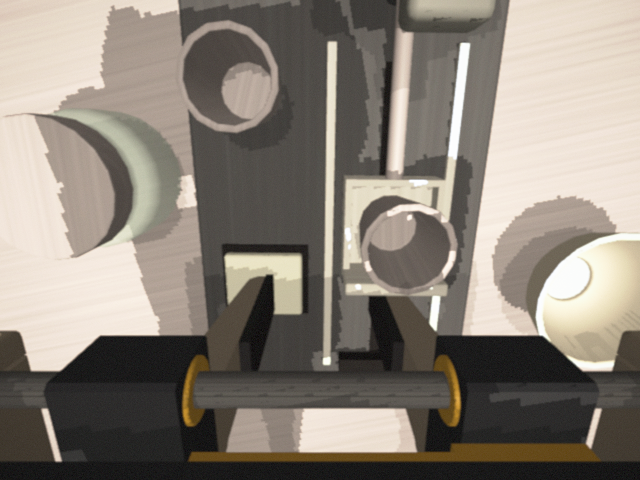

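View pics/s6.png

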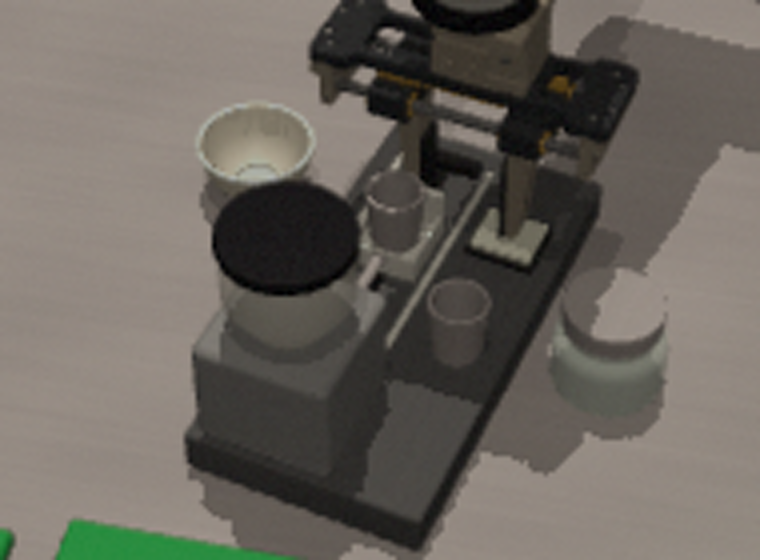

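```bash
python3 -m creep '[[50,0.01,0,0.02,0],[50,0.01,0,0.02,0],[50,0.01,0,0.02,0],[50,0.01,0,0.02,0],[50,0.01,0,0.02,0],[50,0.01,0,0.02,0],[50,0.01,0,0.02,0],[50,0.01,0,0.02,0]]'
python3 - <<'E'
from h import *
s=robot.get_state();print(s["eef_pos"],s["ft_force"],s["ft_torque"])
r=np.array([[-.9767,-.2147],[.2147,-.9767]]);print("tcp station",(s["eef_pos"][:2]-[547,-5.2])@r)
c=optics.get_calibration("wrist");cv2.imwrite("pics/w7.png",optics.get_image("wrist")[:,:,::-1])
for v in (295,300): print(((onz(c,397,v,66)[:2]-[547,-5.2])@r).round(1))
E
```

```text
t: 7.55
eef_pos: [499.6, 40.1, 40.3]
orientation: [0.994, -0.105, -0.013, -0.001]
ft_force: [-7.8, -0.2, 16.2]
grip_width: 50.2
[499.55729421  40.10071753  40.28837465] [-7.76602452 -0.19841402 16.23385098] [ 0.35982742  1.37802264 -0.05222498]
tcp station [ 56.0633548  -34.05926188]
[44.3  0.4]
[46.7  0.5]
```

View pics/w7.png

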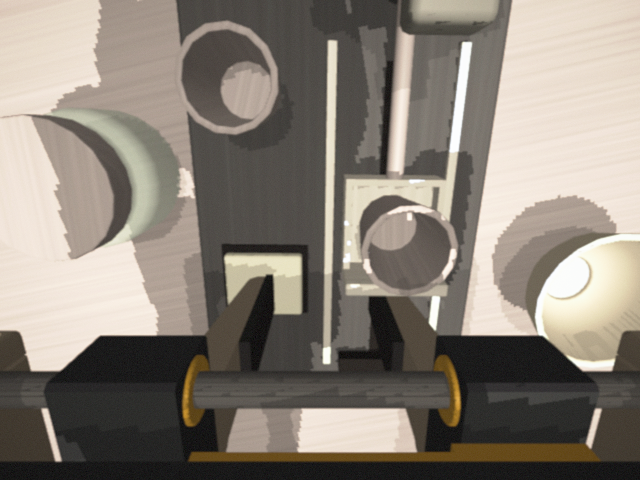

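Run:
```python
from station import robot
s=robot.get_state();print(s["t"],s["eef_pos"],s["ft_force"]);print(robot.close_job())
```

```text
7.6 [499.55308551  40.11477777  40.27446186] [-8.34133777  0.45342267 16.27332083]
the job is handed in; nothing more can be done
None
```

I pressed the paddle down to its stop with one finger and held it there. The other finger, standing on the track, caught the carrier's front plate. I handed the job in at t = 7.6 s, still holding both.

**Last checks:**
- **Paddle:** it is on its stop. The tool tip was at z ≈ 40.3 mm, against 40 mm for fully down. The vertical push was about 16 N, well above the 5 N spring.
- **Carrier:** the plate's face measured about 45 mm of the 95 mm travel. It did not move between the last two wrist pictures, 1.1 s apart.
- **Cup and bystanders:** the cup is upright in its recess. The spare cup, jar and ramekin look undisturbed in the wrist view.

**Disagreements and side effects:**
- **Camera mismatch:** the two fixed cameras disagreed by about 7 mm along the track. I relied on the closer wrist views, which matched the given dimensions to within about 2.5 mm.
- **Sideways drift:** the tool slipped about 7 mm sideways during the descent, and I corrected it before pressing.
- **Peak force:** the push briefly reached about 26 N at the stop before I eased it.
- **Tilt:** the tool leaned by about 1.5° during the hold.

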